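Switch on the kitchen radio from behind with a bent rod

ROBOT

A 6-joint arm with a two-finger parallel gripper is mounted at the origin on a cart in front of the work surface, level with it; the furniture and walls round the work are solid. World frame = base frame: x ahead of the robot, y to its left, z up, the work surface at z = 0. Lengths are in m, angles in rad, forces in N, time in s.
With the tool pointing down it reaches from about 0.375 to 0.975 m from the base axis. Payload 3.8 kg.
Tool frame: the origin (TCP) lies midway between the tips of the shut fingers; the grasp point (between the pads) lies 19 mm behind it; z points along the fingers, y is the direction in which the jaws open and shut (so a half turn about z gives the same grasp; the last joint's range is limited). The gripper opens to 85 mm and grips with 20 to 120 N. Pads are 22 mm wide; open, the fingers measure 114 mm over their backs; the gripper's body (76 mm by 85 mm) begins 54 mm behind the grasp point. The pads swing forward as they close: fully open they stand 13 mm farther back than shut.
Start: joints at [-1.162, 0.264, 1.604, -0, 1.274, -0.037], TCP at [0.291, -0.609, 0.231] pointing down, gripper open.
Joint ranges: [-2.63, 2.63], [-0.94, 2.18], [0.31, 2.57], [-1.31, 4.45], [0, 2.66], [-2.55, 2.55]. Speed limits (rad/s): [2.57, 2.57, 3.14, 3.14, 3.14, 3.14].

INTERFACE

Orientations are given as a rotation vector (axis times angle).
In Python, from workcell import bot gives the robot as it stands.
- The arm moves only by the tool drive_tool, never from a script. Its argument "deltas" is a list of rows, each an object with "hand": the opening, from 0 (shut) to 1 (fully open); "offset": the shift along the world's x, y, z in cm, a list of three; "angular": the turn, a rotation vector about the world's x, y, z in degrees, a list of three. A call has 1 to 8 rows; each row is the pose to reach, as a shift and turn from the pose commanded when the call began; what a row does not reach only later rows make up. A row lasts 1/8 s, in which the tool goes at most 62.5 mm and 10.7 degrees, less where a joint would pass 70% of its speed; a pose out of reach is approached as far as the arm can. A call with a gripper value outside its range is refused whole. The fingers move at their own pace and stop on an object; "force" is the grip in N (left out, the last holds). Time passes only in rows, so rows that repeat a pose let the fingers close. It gives the time, the measured TCP pose, the force and the opening at its end, in the units of the state.
- bot.read_state(): the state, without advancing time (a new reading comes with each control period).
- bot.read_camera(name): name is "scene" or "top" or "wrist"; returns a dict with "frame" (420x560x3 uint8, blue, green, red), "mtx" (3x3 intrinsics, pixels), "R" (3x3) and "t" (3): a world point X has camera coordinates R X + t. Camera axes: x right, y down, z forward; pixel columns grow to the right and rows downward; lengths in m; the calibration is good to about 2 mm. A picture is of the moment at which its call begins. There is no depth.
- bot.finish_job(): hands the job in, once; it reports no verdict.
The state is a dict: "time": time; "q": joint angles; "joint_vel": joint speeds; "joint_torque": joint torques, N m; "tool_pos": TCP position; "tcp_rot": TCP orientation; "wrist_force": force on the tool from outside, world axes, zero at the start; "torque": the same for the moment, N m; "width": opening from 0.0 (shut) to 1.0 (fully open).
Only numpy, scipy, OpenCV 4.12 (cv2) and the standard library are available. Lean on these libraries where they do the work, as an engineer would, in place of code of your own. Each camera call takes 0.05 s, during which the arm holds its last target. There are 200 camera calls.

TASK

Switch on the kitchen radio: take the bent rod by its wooden handle from its rest, reach over the radio with it, and with the rod's hanging leg push the slide switch on the radio's back all the way to the left (as seen from the robot's side), then keep it pressed lightly against its end stop for about two seconds so that it latches. Touch the switch with the rod only and never press it hard, do not disturb the tins and the jar close behind the radio, and finally hang the rod back in both notches of its rest with the leg hanging down, and let go.

Things in the scene. Friction and masses are not known exactly. Their poses are not given: they have to be found in the camera images.
- radio: Kitchen radio, fixed: light wooden case 90 deep (x) x 200 wide (y) x 110 mm high on the worktop, black grille and two knobs on the front, which looks along its -x (to the robot). Origin: centre of its underside; z up, y to the left as the robot sees it. The back face is at x = +45 mm; the free gap behind it, up to the tins and the jar, is at least 50 mm deep.
- switch_mid (a point): Point fixed to the radio (axes as the radio's), 13 mm behind its back face, 65 mm above the worktop, half-way along the back. The slide switch is about here: a grey stub 12 mm wide (y), 18 mm high, centred at this height, standing 24 mm out of the back face (its first 4 mm is the plate). It slides along y over 30 mm, and the middle of this travel is not measured: it lies anywhere within 20 mm to either side of this point along y. So the end stop must be found by feel.
- slide (a joint): How far the switch stub has been pushed, m: 0 = off, at the end of its travel to the robot's right (-y of the radio); it grows towards +y of the radio; 0.030 = on, against the hard end stop. It stays where it is left. It slides with about 1.2 N of friction. It latches when the rod holds it against the stop with 3 to 7 N for 1 s; more than 8.5 N on it breaks it.
- rod_grip (a point): Centre of the bent rod's handle (rod: 0.12 kg, loose). The handle is a dark wooden block 60 long (x) x 14 wide (y) x 24 mm high (z). A steel rod 8 mm thick runs through it along x, from 85 mm behind this point to 100 mm ahead (+x), where it bends at a right angle and its leg hangs straight down (-z) for 100 mm. Axes are the rod's; z is up as it lies on the rest.
- rod_tip (a point): Lower end of the rod's leg, on its axis (8 mm thick, rounded); 100 mm ahead (+x) and 100 mm below (-z) rod_grip.
- rest_seat (a point): Seat of the rod's rest, fixed: where rod_grip is when the rod lies on the rest, 135 mm above the worktop. The rest is a wooden board 170 x 80 x 14 mm with two dark steel posts at 55 mm before and behind the seat (along x), 10 mm thick along x; each ends in an open V notch, 27 mm wide at its mouth, in which the round rod lies; the notches' tips stand 8 mm above the rod's axis. x is along the rod, to the side on which the leg hangs.
- tin_tall: Bystander: food tin, 75 mm across, 110 mm high, behind the radio at its right. Origin: centre of its underside.
- tin_short: Bystander: low food tin, 76 mm across, 58 mm high, behind the radio's middle. Origin: centre of its underside.
- honey: Bystander: honey jar, 66 x 72 mm, 102 mm high, behind the radio at its left. Origin: centre of its underside.

How it is judged:
By the outcome, as a careful person would: the job done as asked, in the order asked, and still so for the second after the job is handed in, with the robot touching nothing.
It also fails if it takes over 67 s, if anything falls off the work surface, if the arm or the gripper's body presses on something with over 40 N, if the wrist force passes 120 N, or if a joint passes its speed limit or range.

## Working session

There is one attempt and no reset: what is moved stays moved. The work goes in short steps, Python scripts to look and compute and a tool call to move; the robot and the scene stay as the last step left them, time stands still between calls to the robot, and variables do not carry over. Pictures are saved under pics/ and viewed, about 8 in all and at most 12, crops included, and the job is handed in when it is done.

Besides the shell and the picture viewer there is one more tool, called after "Request:" by a JSON object that holds its "method" and its "body". drive_tool: Moves the arm, as the interface text tells. Its arguments: {"type":"object","properties":{"deltas":{"type":"array"},"force":{"type":"number"}},"required":["deltas"]}

```bash
mkdir -p pics
cat > h.py <<'E'
import numpy as np, cv2
from workcell import bot
def ray(c,u,v):
    d=c["R"].T@np.linalg.solve(c["mtx"],[u,v,1.0]); o=-c["R"].T@c["t"]; return o,d/np.linalg.norm(d)
def onplane(c,u,v,z):
    o,d=ray(c,u,v); return o+d*(z-o[2])/d[2]
def proj(c,X):
    p=c["mtx"]@(c["R"]@np.array(X)+c["t"]); return p[:2]/p[2]
def tri(c1,p1,c2,p2):
    o1,d1=ray(c1,*p1);o2,d2=ray(c2,*p2)
    s=np.linalg.lstsq(np.c_[d1,-d2],o2-o1,rcond=None)[0]
    a,b=o1+s[0]*d1,o2+s[1]*d2
    return (a+b)/2,np.linalg.norm(a-b)
E
python3 - <<'E'
from h import *
import pickle
cs={n:bot.read_camera(n) for n in("scene","top")}
pickle.dump(cs,open("c0.pkl","wb"))
for n,c in cs.items():
    cv2.imwrite(f"pics/{n}0.png",cv2.resize(c["frame"],(800,600),interpolation=cv2.INTER_CUBIC)); print(n,-c["R"].T@c["t"],c["mtx"][0,0])
print(bot.read_state())
E
```

```text
scene [-0.06750951  0.54845833  0.82105716] 468.19701986367454
top [ 0.39680512 -0.01416798  1.07288706] 409.7145814034024
{'time': 0.1, 'q': array([-1.16187522e+00,  2.64719619e-01,  1.60524223e+00,  5.45541951e-06,
        1.27368042e+00, -3.68854427e-02]), 'joint_vel': array([ 0.00218954, -0.00231986, -0.00286623,  0.00087759, -0.00072257,
       -0.00151488]), 'joint_torque': array([ 4.83582771e-04, -5.16704607e+01, -3.68589520e+01, -4.62347805e-05,
        6.27091562e-03, -2.32780741e-05]), 'tool_pos': array([ 0.29079844, -0.60842168,  0.23005575]), 'tcp_rot': array([-3.06190403e+00, -6.94038788e-01,  5.87015183e-04]), 'wrist_force': array([0.06685436, 0.10237676, 0.36123739]), 'torque': array([ 0.00118384,  0.04327133, -0.0687511 ]), 'width': 1.0011468438042619}
```

View pics/scene0.png

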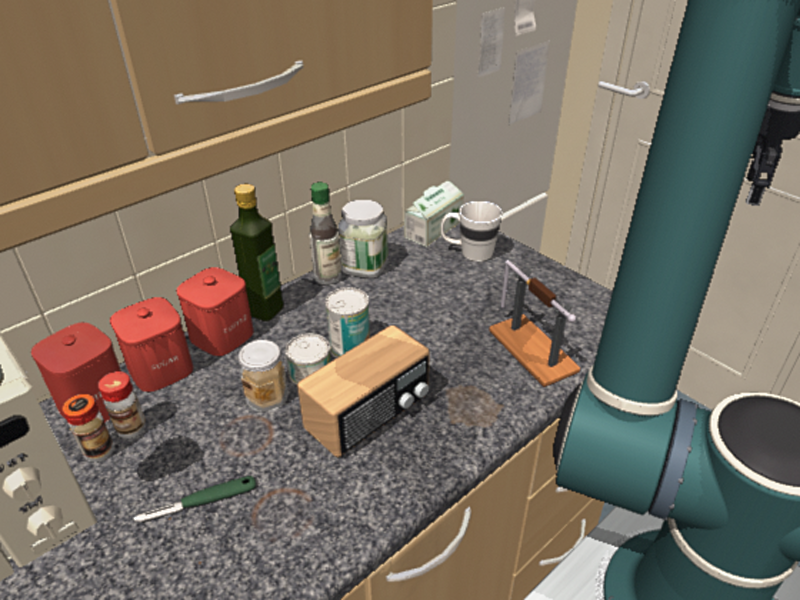

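View pics/top0.png

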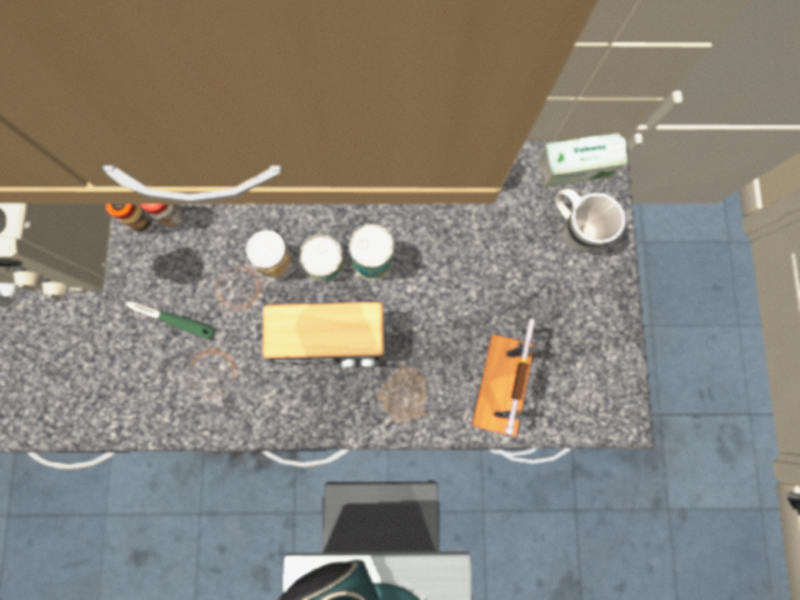

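The scene view shows the radio at about (365,390), the rod on its rest at about (540,290), and the tins and jar behind the radio. In the top view the radio's top spans about (262–384, 302–358) and the handle is near (520,382). Next I'll measure these.

Run:
```python
from h import *
import pickle
cs=pickle.load(open("c0.pkl","rb")); T=cs["top"];S=cs["scene"]
k=0.7
def mask(c,box,lo,hi):
    hsv=cv2.cvtColor(c["frame"],cv2.COLOR_BGR2HSV); m=cv2.inRange(hsv,lo,hi); z=np.zeros_like(m)
    x0,y0,x1,y1=[int(b*k) for b in box]; z[y0:y1,x0:x1]=m[y0:y1,x0:x1]
    n,l,s,_=cv2.connectedComponentsWithStats(z); i=1+np.argmax(s[1:,4]); return (l==i).astype(np.uint8)
def rect(m):
    p=cv2.findContours(m,0,1)[0]; p=max(p,key=cv2.contourArea); return cv2.minAreaRect(p)
for n,p in[("handle",(520,382)),("radio",(320,330)),("rodend",(531,324))]:
    print(n,cv2.cvtColor(T["frame"],cv2.COLOR_BGR2HSV)[int(p[1]*k),int(p[0]*k)])
m=mask(T,(250,290,395,362),(8,90,120),(30,255,255))
r=rect(m); print("radio",r,m.sum())
for q in cv2.boxPoints(r): print(onplane(T,*q,0.11).round(4))
print("c",onplane(T,*r[0],0.11))
m=mask(T,(500,350,535,410),(0,80,20),(12,255,125)); r=rect(m);print("handle",r,m.sum())
for q in cv2.boxPoints(r): print(onplane(T,*q,0.147).round(4))
print("c",onplane(T,*r[0],0.147))
ms=mask(S,(515,265,570,315),(0,80,20),(14,255,140)); rs=rect(ms); print("handleS",rs,ms.sum())
print("tri",tri(T,r[0],S,rs[0]))
# rod ends
for q in[(531,322),(510,430)]: print("rod",onplane(T,q[0]*k,q[1]*k,0.135))
# tins tops
for n,q,z in[("honey",(266,248),.102),("short",(321,256),.058),("tall",(372,246),.11)]: print(n,onplane(T,q[0]*k,q[1]*k,z))
print("cabinet edge at z=.5,.6",onplane(T,400*k,205*k,.5),onplane(T,400*k,205*k,.6))
print("counter edge",onplane(T,400*k,448*k,0))
a=cv2.resize(T["frame"][190:320,310:390],None,fx=4.5,fy=4.5,interpolation=cv2.INTER_CUBIC)
b=cv2.resize(T["frame"][150:270,170:285],None,fx=3.5,fy=3.5,interpolation=cv2.INTER_CUBIC)
h=590;o=np.zeros((h,800,3),np.uint8); o[:min(h,a.shape[0]),:a.shape[1]]=a[:h]; o[:b.shape[0],370:370+b.shape[1]]=b
cv2.imwrite("pics/crop1.png",o)
```

```text
handle [ 12 156 129]
radio [ 21 106 244]
rodend [171   8 233]
radio ((225.90089416503906, 230.53140258789062), (38.355770111083984, 84.76541137695312), 88.36341857910156) 2074
[0.5685 0.1892 0.11  ]
[ 0.5736 -0.0122  0.11  ]
[ 0.4822 -0.0145  0.11  ]
[0.4776 0.1833 0.11  ]
c [0.52506658 0.08668027 0.11      ]
handle ((361.8999938964844, 266.3000183105469), (2.4149534702301025, 23.344552993774414), 10.30484676361084) 49
[ 0.4129 -0.2148  0.147 ]
[ 0.4639 -0.2266  0.147 ]
[ 0.4629 -0.2319  0.147 ]
[ 0.4119 -0.22    0.147 ]
c [ 0.43779047 -0.22330001  0.147     ]
handleS ((378.947509765625, 204.00277709960938), (23.8597412109375, 9.439835548400879), 41.987213134765625) 193
tri (array([ 0.43858696, -0.22607473,  0.13393976]), np.float64(0.0005569066949245443))
rod [ 0.53208478 -0.25334081  0.135     ]
rod [ 0.36155741 -0.21131873  0.135     ]
honey [0.66662078 0.1866214  0.102     ]
short [0.66384182 0.09737043 0.058     ]
tall [0.66751145 0.00530773 0.11      ]
cabinet edge at z=.5,.6 [ 0.60146581 -0.03134735  0.5       ] [ 0.56574137 -0.02834862  0.6       ]
counter edge [ 0.32690331 -0.0422649   0.        ]
```

View pics/crop1.png

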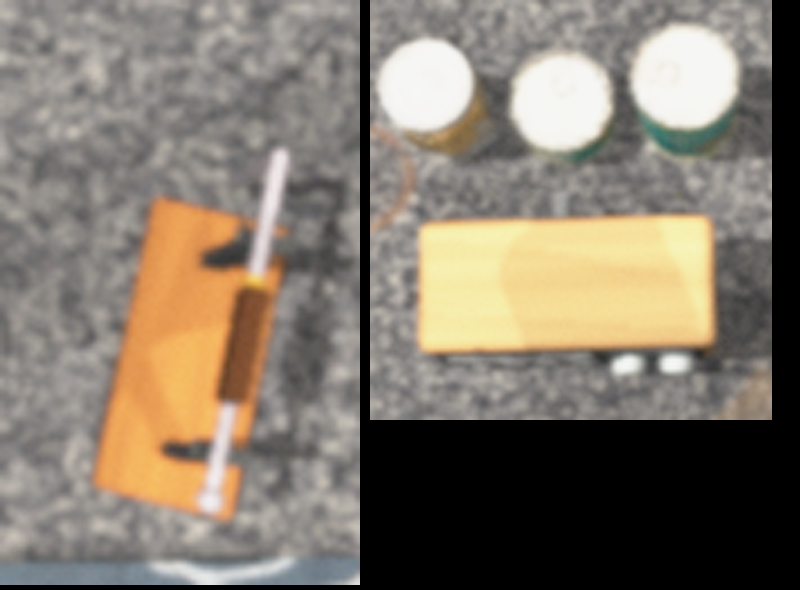

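The crop shows the rod running from about (280,150) to (210,505), with the handle's centre near (246,340). A grey stub is visible behind the radio at about (562,200).

Run:
```python
from h import *
import pickle
cs=pickle.load(open("c0.pkl","rb")); T=cs["top"];S=cs["scene"];k=.7
# rod: per-row profile in top between rows 224..303 ; bright/unsaturated rod or brown handle
hsv=cv2.cvtColor(T["frame"],cv2.COLOR_BGR2HSV).astype(int)
w=((hsv[:,:,2]>185)&(hsv[:,:,1]<60)); w[:, :350]=0; w[:,378:]=0; w[:222]=0; w[304:]=0
hb=((hsv[:,:,0]<14)|(hsv[:,:,0]>170))&(hsv[:,:,1]>90)&(hsv[:,:,2]<165); hb[:,:352]=0; hb[:,375:]=0;hb[:245]=0;hb[285:]=0
vy,ux=np.nonzero(w); print("white rows",vy.min(),vy.max(),len(vy))
vx,vyy,cx,cy=cv2.fitLine(np.c_[ux,vy].astype(np.float32),cv2.DIST_HUBER,0,.01,.01).ravel()
a=[cx+vx/vyy*(r-cy) for r in(vy.min(),vy.max())]
A,B=onplane(T,a[0],vy.min(),.137),onplane(T,a[1],vy.max(),.137)
print("rod ends",A,B,"len",np.linalg.norm(A-B),"yaw",np.degrees(np.arctan2(*(A-B)[1::-1])))
y,x=np.nonzero(hb);r=cv2.minAreaRect(np.c_[x,y].astype(np.float32));print("handle",len(x),r,onplane(T,*r[0],.147))
print("rod line at handle row:",cx+vx/vyy*(r[0][1]-cy))
# scene: handle and end tri
hs=cv2.cvtColor(S["frame"],cv2.COLOR_BGR2HSV)
# switch
print("stub",onplane(T,224.9,207,.074))
g=T["frame"][203:212,212:240].mean(2).astype(int); print(g)
print("cab corner",tri(T,(498*k,203*k),S,(430*k,98*k)))
for p in [(.4386,-.226,.135),(.5357,-.2499,.135)]: print(proj(S,p)/k,proj(T,p)/k)
for n,q in[("honey",[(248,232),(288,275)]),]: pass
```

```text
white rows 223 303 178
rod ends [ 0.53740583 -0.25391658  0.137     ] [ 0.35731074 -0.20789255  0.137     ] len 0.18588290061477425 yaw -14.335354338640965
handle 203 ((361.43994140625, 263.41998291015625), (17.677669525146484, 35.49676513671875), 8.130102157592773) [ 0.44420538 -0.222569    0.147     ]
rod line at handle row: 363.8071
stub [0.58856119 0.09389847 0.074     ]
[[112 116 119 113 110 119 123 124 125 129 138 141 135 132 145 158 156 152
  140 135 137 137 132 126 126 134 138 133]
 [122 128 124 122 127 131 137 130 123 125 135 144 145 147 149 152 150 146
  145 141 144 136 123 122 134 141 140 137]
 [129 129 130 125 128 139 134 127 124 132 148 160 165 161 150 135 126 125
  138 142 146 131 120 121 128 132 127 122]
 [124 128 126 129 135 135 130 119 118 131 150 166 166 159 140 118 109 115
  126 134 132 121 108 110 114 123 119 115]
 [116 124 133 136 139 135 124 114 114 127 149 162 163 155 132 113 112 118
  123 127 123 118 111  99 105 115 122 120]
 [118 130 139 138 135 122 117 109 108 127 145 163 164 156 131 115 118 124
  125 131 131 125 120 113 109 115 124 129]
 [116 133 146 141 127 116 110 109 111 122 145 164 162 150 129 112 119 128
  130 134 138 138 135 129 120 112 114 120]
 [117 135 147 148 130 117 110 113 112 120 143 159 162 151 128 108 111 119
  121 128 131 139 143 142 126 102  95 102]
 [127 140 149 147 137 120 115 119 120 124 140 152 156 146 132 117 119 121
  125 124 129 141 148 149 140 124 120 120]]
cab corner (array([ 0.62948657, -0.14400518,  0.43487988]), np.float64(0.006283490383606979))
[541.56692666 290.95251536] [516.98508704 380.25205015]
[507.02792603 261.19092838] [528.7760459  319.80565909]
```

Request:
{"method": "drive_tool", "body": {"deltas": [{"hand": 1, "offset": [4, 9, 0], "angular": [0, 0, -8]}, {"hand": 1, "offset": [6, 15, 0], "angular": [0, 0, -16]}, {"hand": 1, "offset": [8, 21, 0], "angular": [0, 0, -24]}, {"hand": 1, "offset": [10.5, 27, 0], "angular": [0, 0, -32]}, {"hand": 1, "offset": [13, 33, 0], "angular": [0, 0, -39.8]}, {"hand": 1, "offset": [14.8, 38, 0], "angular": [0, 0, -39.8]}, {"hand": 1, "offset": [14.8, 38, 0], "angular": [0, 0, -39.8]}, {"hand": 1, "offset": [14.8, 38, 0], "angular": [0, 0, -39.8]}], "force": 30}}

```text
time: 1.1
tool_pos: [0.4393, -0.2268, 0.231]
tcp_rot: [-3.118, 0.384, 0.001]
wrist_force: [-0.1, -0.6, -0.6]
width: 0.997
```

Run:
```python
from h import *
from scipy.spatial.transform import Rotation as R
c=bot.read_camera("wrist"); s=bot.read_state(); print(s["time"],s["tool_pos"],R.from_rotvec(s["tcp_rot"]).as_matrix().round(3),s["wrist_force"],s["q"].round(2))
f=c["frame"].copy()
for p in [(.439,-.228,.147),(.536,-.2528,.139),(.357,-.207,.139)]: 
    u=proj(c,p);print(u); cv2.circle(f,tuple(int(v) for v in u),4,(0,0,255),1)
cv2.imwrite("pics/w1.png",f)
```

```text
1.15 [ 0.43904498 -0.22814504  0.23096812] [[ 0.97  -0.244 -0.001]
 [-0.244 -0.97  -0.   ]
 [-0.001  0.    -1.   ]] [-0.81902728  0.28890857 -0.32179197] [-0.53 -0.08  1.98 -0.    1.24  1.29]
[283.07446513 217.9300978 ]
[284.26783811  67.90631626]
[282.08691073 315.91618566]
```

View pics/w1.png

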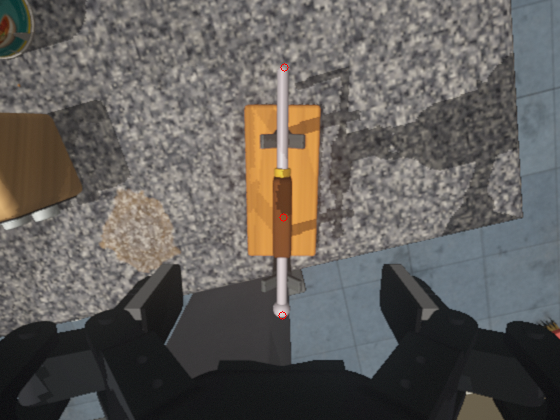

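Request:
{"method": "drive_tool", "body": {"deltas": [{"hand": 1, "offset": [0, 0, -4], "angular": [0, 0, 0]}, {"hand": 1, "offset": [0, 0, -8], "angular": [0, 0, 0]}, {"hand": 1, "offset": [0, 0, -11.6], "angular": [0, 0, 0]}, {"hand": 1, "offset": [0, 0, -11.6], "angular": [0, 0, 0]}, {"hand": 0, "offset": [0, 0, -11.6], "angular": [0, 0, 0]}, {"hand": 0, "offset": [0, 0, -11.6], "angular": [0, 0, 0]}, {"hand": 0, "offset": [0, 0, -11.6], "angular": [0, 0, 0]}, {"hand": 0, "offset": [0, 0, -11.6], "angular": [0, 0, 0]}], "force": 30}}

```text
time: 2.15
tool_pos: [0.44, -0.2278, 0.1164]
tcp_rot: [-3.114, 0.391, -0.003]
wrist_force: [1.4, 2.2, 2.3]
width: 0.155
```

Request:
{"method": "drive_tool", "body": {"deltas": [{"hand": 0, "offset": [0, 0, 0], "angular": [0, 0, 0]}, {"hand": 0, "offset": [0, 0, 0], "angular": [0, 0, 0]}, {"hand": 0, "offset": [0, 0, 0], "angular": [0, 0, 0]}], "force": 110}}

```text
time: 2.52
tool_pos: [0.4402, -0.2278, 0.1166]
tcp_rot: [-3.115, 0.39, -0.003]
wrist_force: [1.5, 4.6, 6.2]
width: 0.148
```

```bash
cat >> h.py <<'E'
def avg(n=4):
    S=[]
    for i in range(n): bot.read_camera("wrist"); S.append(bot.read_state())
    m=lambda k:np.mean([s[k] for s in S],0)
    print("t",S[-1]["time"],"pos",m("tool_pos").round(4),"F",m("wrist_force").round(2),"sd",np.std([s["wrist_force"] for s in S],0).round(2),"M",m("torque").round(3),"w",S[-1]["width"])
E
python3 -c "
from h import *
avg(4);c=bot.read_camera('wrist');cv2.imwrite('pics/w2.png',c['frame'])"
```

```text
t 2.725 pos [ 0.4402 -0.2278  0.1166] F [0.79 6.07 5.89] sd [0.28 0.65 0.7 ] M [ 0.932 -0.115 -0.038] w 0.1437908873630633
```

View pics/w2.png

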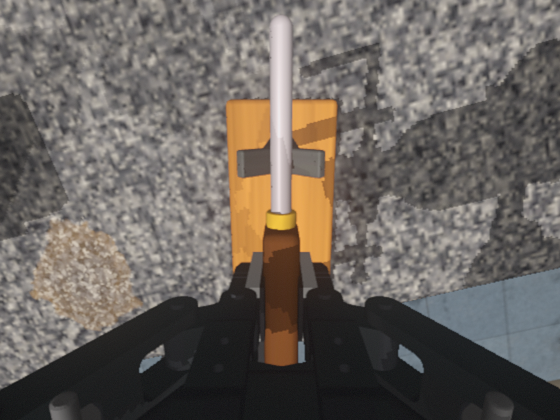

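Request:
{"method": "drive_tool", "body": {"deltas": [{"hand": 0, "offset": [0, 0, 1], "angular": [0, 0, 0]}, {"hand": 0, "offset": [0, 0, 3], "angular": [0, 0, 0]}, {"hand": 0, "offset": [0, 0, 6], "angular": [0, 0, 0]}, {"hand": 0, "offset": [0, 0, 9], "angular": [0, 0, 0]}, {"hand": 0, "offset": [0, 0, 12], "angular": [0, 0, 0]}, {"hand": 0, "offset": [0, 0, 12], "angular": [0, 0, 0]}, {"hand": 0, "offset": [0, 0, 12], "angular": [0, 0, 0]}]}}

```text
time: 3.65
tool_pos: [0.4385, -0.2289, 0.2346]
tcp_rot: [-3.117, 0.39, 0.001]
wrist_force: [0.6, -0.4, -1.2]
width: 0.147
```

Run:
```python
from h import *
avg(4)
import pickle
cs={n:bot.read_camera(n) for n in("scene","top")}; pickle.dump(cs,open("c1.pkl","wb"))
s=bot.read_state(); print(s["tool_pos"],s["tcp_rot"],s["q"].round(2))
a=cs["scene"]["frame"][120:330,290:500]; b=cs["top"]["frame"][170:330,300:420]
o=np.zeros((420,760,3),np.uint8);o[:,:420]=cv2.resize(a,(420,420),interpolation=2); o[:,430:745]=cv2.resize(b,(315,420),interpolation=2)
cv2.imwrite("pics/c1.png",o)
```

```text
t 3.85 pos [ 0.4381 -0.2286  0.2337] F [-0.1  -0.15 -1.07] sd [0.91 0.46 0.31] M [-0.01   0.02   0.009] w 0.14684134007867358
[ 0.43851913 -0.22874157  0.23413421] [-3.11651397e+00  3.89866491e-01  2.89352145e-03] [-0.53 -0.08  1.97 -0.    1.25  1.29]
```

View pics/c1.png

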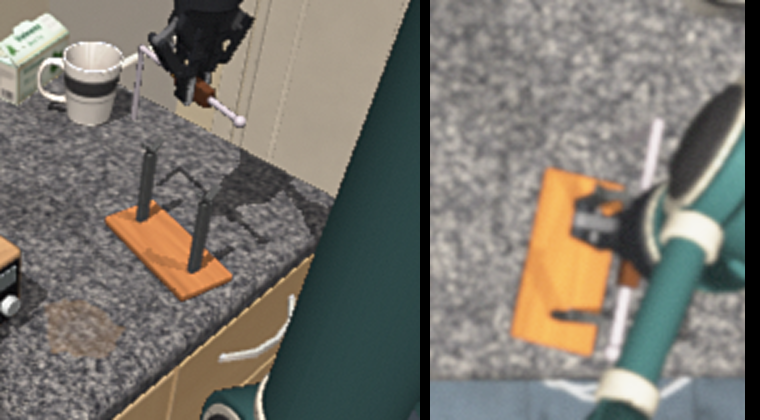

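Rod gripped level: the scene crop shows the leg at (138,85) hanging clear of the empty rest. Next I'll carry it over the radio.

Request:
{"method": "drive_tool", "body": {"deltas": [{"hand": 0, "offset": [1, 4, 0], "angular": [0, 0, 3]}, {"hand": 0, "offset": [2, 9, 0], "angular": [0, 0, 7]}, {"hand": 0, "offset": [3, 14, 0], "angular": [0, 0, 11]}, {"hand": 0, "offset": [4, 19, 0], "angular": [0, 0, 15]}, {"hand": 0, "offset": [4.5, 24, 0], "angular": [0, 0, 15.7]}, {"hand": 0, "offset": [4.5, 29, 0], "angular": [0, 0, 15.7]}, {"hand": 0, "offset": [4.5, 29, 0], "angular": [0, 0, 15.7]}, {"hand": 0, "offset": [4.5, 29, 0], "angular": [0, 0, 15.7]}]}}

```text
time: 4.95
tool_pos: [0.4838, 0.0609, 0.2349]
tcp_rot: [3.141, 0.041, -0.001]
wrist_force: [0.1, -0.2, -0.7]
width: 0.149
```

Run:
```python
from h import *
avg(3)
s=bot.read_state(); print(s["tcp_rot"])
c=bot.read_camera("wrist"); sc=bot.read_camera("scene")
f=c["frame"].copy(); p=s["tool_pos"]; 
for q in[(.584,.065,.07),(.571,.0,.11),(.571,.08,.11)]:
    u=proj(c,q);print(u);cv2.circle(f,tuple(int(v) for v in u),4,(0,0,255),1)
o=np.zeros((420,800,3),np.uint8); o[:,:430]=f[:,60:490]; o[:370,440:800]=cv2.resize(sc["frame"][190:375,160:340],(360,370),interpolation=2)
cv2.imwrite("pics/c2.png",o)
```

```text
t 5.1 pos [0.484  0.0601 0.235 ] F [-0.2  -0.42 -0.97] sd [0.49 0.29 0.46] M [ 0.018 -0.004 -0.027] w 0.147430942078027
[ 3.14104869e+00  3.69981923e-02 -5.40691568e-04]
[278.21116924  80.80555886]
[362.56683255  95.34459538]
[257.78304221  92.58052459]
```

View pics/c2.png

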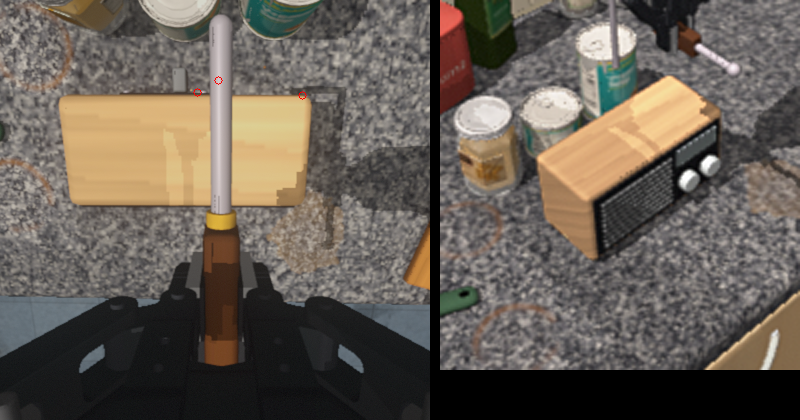

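The wrist view shows the leg right of the grey stub (crop (180,80), y≈0.098), with the radio's back edge at row 95 as predicted. Descending.

Request:
{"method": "drive_tool", "body": {"deltas": [{"hand": 0, "offset": [0, 0, -2.5], "angular": [0, 0, 0]}, {"hand": 0, "offset": [0, 0, -5], "angular": [0, 0, 0]}, {"hand": 0, "offset": [0, 0, -7.5], "angular": [0, 0, 0]}, {"hand": 0, "offset": [0, 0, -10], "angular": [0, 0, 0]}, {"hand": 0, "offset": [0, 0, -10.8], "angular": [0, 0, 0]}, {"hand": 0, "offset": [0, 0, -10.8], "angular": [0, 0, 0]}, {"hand": 0, "offset": [0, 0, -10.8], "angular": [0, 0, 0]}]}}

```text
time: 6.08
tool_pos: [0.4851, 0.0608, 0.1285]
tcp_rot: [-3.141, -0.039, -0.003]
wrist_force: [0.6, 0.8, -0.1]
width: 0.145
```

```bash
python3 -c "
from h import *
avg(8)"
```

```text
t 6.475 pos [0.4847 0.061  0.1281] F [-0.21 -0.1  -1.16] sd [0.34 0.45 0.55] M [-0.024  0.012 -0.007] w 0.144554274072416
```

Request:
{"method": "drive_tool", "body": {"deltas": [{"hand": 0, "offset": [0, 0.8, 0], "angular": [0, 0, 0]}, {"hand": 0, "offset": [0, 1.6, 0], "angular": [0, 0, 0]}, {"hand": 0, "offset": [-0.05, 2.0, 0], "angular": [0, 0, 0]}, {"hand": 0, "offset": [-0.05, 2.3, 0], "angular": [0, 0, 0]}, {"hand": 0, "offset": [-0.05, 2.6, 0], "angular": [0, 0, 0]}, {"hand": 0, "offset": [-0.05, 2.9, 0], "angular": [0, 0, 0]}, {"hand": 0, "offset": [-0.1, 3.2, 0], "angular": [0, 0, 0]}, {"hand": 0, "offset": [-0.1, 3.5, 0], "angular": [0, 0, 0]}]}}

```text
time: 7.48
tool_pos: [0.4831, 0.096, 0.1273]
tcp_rot: [3.141, 0.039, 0.0]
wrist_force: [-0.2, -1.6, -1.5]
width: 0.147
```

```bash
python3 -c "
from h import *
avg(8)"
```

```text
t 7.875 pos [0.4831 0.0962 0.1273] F [ 0.25 -0.17 -1.37] sd [0.55 0.31 0.47] M [-0.048 -0.026 -0.017] w 0.13779084307616218
```

Request:
{"method": "drive_tool", "body": {"deltas": [{"hand": 0, "offset": [0, 0.2, 0], "angular": [0, 0, 0]}, {"hand": 0, "offset": [0, 0.4, 0], "angular": [0, 0, 0]}, {"hand": 0, "offset": [0, 0.6, 0], "angular": [0, 0, 0]}, {"hand": 0, "offset": [0, 0.8, 0], "angular": [0, 0, 0]}]}}

```text
time: 8.38
tool_pos: [0.4829, 0.1041, 0.1273]
tcp_rot: [3.141, 0.04, -0.0]
wrist_force: [-0.3, -1.5, -0.3]
width: 0.146
```

```bash
python3 -c "
from h import *
avg(6);c=bot.read_camera('wrist');cv2.imwrite('pics/w3.png',c['frame'][:300,100:500])
for y in(.0975,.1055,.113): print(proj(c,(.584,y,.07)))"
```

```text
t 8.675 pos [0.483  0.1042 0.1272] F [ 0.06 -0.29 -0.8 ] sd [0.39 1.29 0.53] M [-0.108  0.057 -0.057] w 0.14532728862336683
[298.56820947  57.61244774]
[284.13449128  57.1943451 ]
[270.59416673  56.80212146]
```

View pics/w3.png

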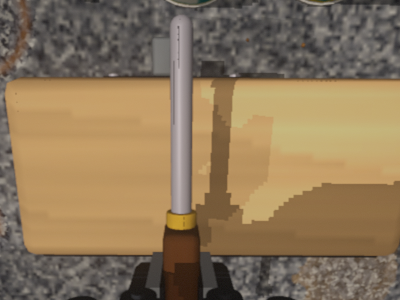

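In contact: the stub is at crop x≈153–172, just left of the rod at (181). I'll continue in small steps.

Request:
{"method": "drive_tool", "body": {"deltas": [{"hand": 0, "offset": [0, 0.1, 0], "angular": [0, 0, 0]}, {"hand": 0, "offset": [0, 0.2, 0], "angular": [0, 0, 0]}, {"hand": 0, "offset": [0, 0.3, 0], "angular": [0, 0, 0]}, {"hand": 0, "offset": [0, 0.4, 0], "angular": [0, 0, 0]}]}}

```text
time: 9.22
tool_pos: [0.4831, 0.108, 0.1273]
tcp_rot: [3.141, 0.039, 0.0]
wrist_force: [-0.3, -0.7, -0.9]
width: 0.149
```

```bash
sed -i 's/"M",m("torque").round(3)/"M",m("torque").round(3),"sdM",np.std([s["torque"] for s in S],0).round(3)/' h.py; python3 -c "
from h import *
avg(5)"
```

```text
t 9.475 pos [0.4831 0.1081 0.1273] F [ 0.   -0.65 -0.94] sd [0.26 0.35 0.41] M [-0.216  0.001 -0.077] sdM [0.048 0.018 0.03 ] w 0.1487743189565695
```

Request:
{"method": "drive_tool", "body": {"deltas": [{"hand": 0, "offset": [0, 0.1, 0], "angular": [0, 0, 0]}, {"hand": 0, "offset": [0, 0.2, 0], "angular": [0, 0, 0]}, {"hand": 0, "offset": [0, 0.3, 0], "angular": [0, 0, 0]}]}}

```text
time: 9.85
tool_pos: [0.483, 0.111, 0.1273]
tcp_rot: [3.141, 0.04, -0.0]
wrist_force: [0.0, -0.9, -1.4]
width: 0.15
```

```bash
python3 -c "
from h import *
avg(5)"
```

```text
t 10.1 pos [0.483  0.1111 0.1273] F [-0.42 -1.03 -0.88] sd [0.36 0.55 0.25] M [-0.206  0.066 -0.073] sdM [0.048 0.009 0.029] w 0.14193515673638882
```

Request:
{"method": "drive_tool", "body": {"deltas": [{"hand": 0, "offset": [0, 0.05, 0], "angular": [0, 0, 0]}, {"hand": 0, "offset": [0, 0.1, 0], "angular": [0, 0, 0]}, {"hand": 0, "offset": [0, 0.15, 0], "angular": [0, 0, 0]}]}}

```text
time: 10.48
tool_pos: [0.483, 0.1125, 0.1273]
tcp_rot: [3.141, 0.04, -0.0]
wrist_force: [-0.9, -1.4, -0.6]
width: 0.144
```

```bash
python3 -c "
from h import *
avg(4)"
```

```text
t 10.675 pos [0.483  0.1125 0.1273] F [-0.49 -1.36 -0.44] sd [0.43 0.63 0.31] M [-0.262  0.091 -0.101] sdM [0.05  0.028 0.023] w 0.14331885870967445
```

Request:
{"method": "drive_tool", "body": {"deltas": [{"hand": 0, "offset": [0, 0.05, 0], "angular": [0, 0, 0]}, {"hand": 0, "offset": [0, 0.1, 0], "angular": [0, 0, 0]}, {"hand": 0, "offset": [0, 0.15, 0], "angular": [0, 0, 0]}]}}

```text
time: 11.05
tool_pos: [0.483, 0.1136, 0.1272]
tcp_rot: [3.141, 0.039, -0.0]
wrist_force: [-1.0, -3.6, 0.0]
width: 0.143
```

```bash
python3 -c "
from h import *
avg(4)"
```

```text
t 11.25 pos [0.483  0.1137 0.1273] F [-0.52 -3.06 -0.05] sd [0.28 0.5  0.25] M [-0.765  0.127 -0.331] sdM [0.024 0.027 0.021] w 0.14771562371982452
```

Request:
{"method": "drive_tool", "body": {"deltas": [{"hand": 0, "offset": [0, 0.03, 0], "angular": [0, 0, 0]}, {"hand": 0, "offset": [0, 0.05, 0], "angular": [0, 0, 0]}]}}

```text
time: 11.5
tool_pos: [0.483, 0.1141, 0.1272]
tcp_rot: [3.141, 0.039, -0.0]
wrist_force: [-0.8, -4.9, -0.8]
width: 0.144
```

```bash
python3 -c "
from h import *
avg(6)"
```

```text
t 11.8 pos [0.4829 0.1141 0.1272] F [-0.78 -4.94  0.22] sd [0.54 0.28 0.37] M [-1.166  0.133 -0.5  ] sdM [0.021 0.019 0.019] w 0.1411965659383981
```

Request:
{"method": "drive_tool", "body": {"deltas": [{"hand": 0, "offset": [0, 0, 0], "angular": [0, 0, 0]}, {"hand": 0, "offset": [0, 0, 0], "angular": [0, 0, 0]}, {"hand": 0, "offset": [0, 0, 0], "angular": [0, 0, 0]}, {"hand": 0, "offset": [0, 0, 0], "angular": [0, 0, 0]}, {"hand": 0, "offset": [0, 0, 0], "angular": [0, 0, 0]}, {"hand": 0, "offset": [0, 0, 0], "angular": [0, 0, 0]}, {"hand": 0, "offset": [0, 0, 0], "angular": [0, 0, 0]}, {"hand": 0, "offset": [0, 0, 0], "angular": [0, 0, 0]}]}}

```text
time: 12.8
tool_pos: [0.4829, 0.1141, 0.1272]
tcp_rot: [3.141, 0.039, -0.0]
wrist_force: [-0.7, -4.3, 0.2]
width: 0.144
```

Request:
{"method": "drive_tool", "body": {"deltas": [{"hand": 0, "offset": [0, 0, 0], "angular": [0, 0, 0]}, {"hand": 0, "offset": [0, 0, 0], "angular": [0, 0, 0]}, {"hand": 0, "offset": [0, 0, 0], "angular": [0, 0, 0]}, {"hand": 0, "offset": [0, 0, 0], "angular": [0, 0, 0]}, {"hand": 0, "offset": [0, 0, 0], "angular": [0, 0, 0]}, {"hand": 0, "offset": [0, 0, 0], "angular": [0, 0, 0]}, {"hand": 0, "offset": [0, 0, 0], "angular": [0, 0, 0]}]}}

```text
time: 13.68
tool_pos: [0.4829, 0.1141, 0.1272]
tcp_rot: [3.141, 0.039, -0.0]
wrist_force: [-0.8, -5.4, -0.1]
width: 0.146
```

```bash
python3 -c "
from h import *
avg(4)"
```

```text
t 13.875 pos [0.4829 0.1141 0.1272] F [-1.24 -4.81  0.27] sd [0.27 0.36 0.13] M [-1.168  0.121 -0.48 ] sdM [0.022 0.006 0.03 ] w 0.1464909603431503
```

Request:
{"method": "drive_tool", "body": {"deltas": [{"hand": 0, "offset": [0, -0.5, 0], "angular": [0, 0, 0]}, {"hand": 0, "offset": [0, -1.5, 0], "angular": [0, 0, 0]}, {"hand": 0, "offset": [0, -2, 0], "angular": [0, 0, 0]}, {"hand": 0, "offset": [0, -2, 2.5], "angular": [0, 0, 0]}, {"hand": 0, "offset": [0, -2, 5], "angular": [0, 0, 0]}, {"hand": 0, "offset": [0, -2, 8], "angular": [0, 0, 0]}, {"hand": 0, "offset": [0, -2, 10.7], "angular": [0, 0, 0]}, {"hand": 0, "offset": [0, -2, 10.7], "angular": [0, 0, 0]}]}}

```text
time: 14.88
tool_pos: [0.485, 0.0947, 0.2369]
tcp_rot: [-3.14, -0.039, -0.009]
wrist_force: [0.7, -0.1, -1.4]
width: 0.145
```

Run:
```python
from h import *
avg(2)
c=bot.read_camera("wrist"); f=c["frame"].copy(); s=bot.read_state()
print(s["tool_pos"],s["tcp_rot"])
p=s["tool_pos"]
for q in[(p[0],p[1],p[2]+.0304),(p[0]+.1,p[1]+.0024,p[2]+.0224),(.584,.127,.074)]:
    u=proj(c,q);print(u);cv2.circle(f,tuple(int(v) for v in u),4,(0,0,255),1)
cv2.imwrite("pics/w4.png",f)
```

```text
t 14.975 pos [0.4833 0.0944 0.2343] F [-0.22 -0.19 -1.83] sd [0.1  0.1  0.11] M [0.03  0.019 0.002] sdM [0.009 0.002 0.003] w 0.1487656141590799
[0.48222328 0.094326   0.23284225] [ 3.14127815e+00  3.93962884e-02 -3.08591657e-03]
[282.28668687 304.06915004]
[283.2013663   17.79271085]
[246.14086187  77.60189725]
```

View pics/w4.png

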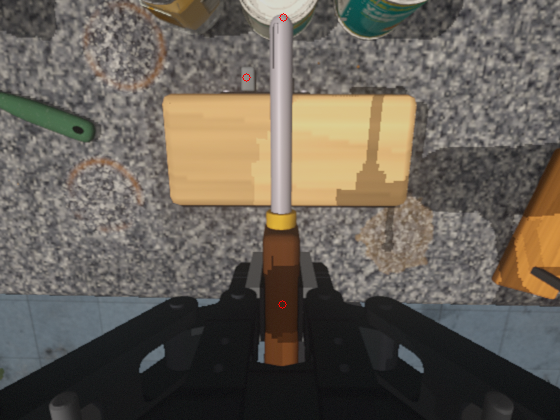

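The stub stands at (247,77), y≈0.126, where it was pushed. The tins are untouched and the rod hasn't shifted in the grip. Now back to the rest.

Request:
{"method": "drive_tool", "body": {"deltas": [{"hand": 0, "offset": [0, -4, 0.1], "angular": [0, 0, 0]}, {"hand": 0, "offset": [0, -9, 0.1], "angular": [0, 0, 0]}, {"hand": 0, "offset": [-1, -14, 0.1], "angular": [0, 0, -3]}, {"hand": 0, "offset": [-2, -19, 0.1], "angular": [0, 0, -7]}, {"hand": 0, "offset": [-3, -24, 0.1], "angular": [0, 0, -11]}, {"hand": 0, "offset": [-4, -29, 0.1], "angular": [0, 0, -15]}, {"hand": 0, "offset": [-4.4, -32.2, 0.1], "angular": [0, 0, -15.7]}, {"hand": 0, "offset": [-4.4, -32.2, 0.1], "angular": [0, 0, -15.7]}]}}

```text
time: 16.02
tool_pos: [0.4377, -0.229, 0.2332]
tcp_rot: [-3.116, 0.395, 0.005]
wrist_force: [-0.6, 0.3, -1.2]
width: 0.145
```

Request:
{"method": "drive_tool", "body": {"deltas": [{"hand": 0, "offset": [0, 0, 0], "angular": [0, 0, 0]}, {"hand": 0, "offset": [0, 0, 0], "angular": [0, 0, 0]}, {"hand": 0, "offset": [0, 0, -2], "angular": [0, 0, 0]}, {"hand": 0, "offset": [0, 0, -4], "angular": [0, 0, 0]}, {"hand": 0, "offset": [0, 0, -6], "angular": [0, 0, 0]}, {"hand": 0, "offset": [0, 0, -8], "angular": [0, 0, 0]}, {"hand": 0, "offset": [0, 0, -9.5], "angular": [0, 0, 0]}, {"hand": 0, "offset": [0, 0, -9.5], "angular": [0, 0, 0]}]}}

```text
time: 17.02
tool_pos: [0.4382, -0.2264, 0.1389]
tcp_rot: [-3.116, 0.388, 0.004]
wrist_force: [0.7, 0.9, -0.6]
width: 0.144
```

Run:
```python
from h import *
avg(4)
c=bot.read_camera("wrist"); cv2.imwrite("pics/w5.png",c["frame"]); print(bot.read_state()["tcp_rot"])
```

```text
t 17.225 pos [ 0.4395 -0.2275  0.1408] F [-0.01 -0.36 -0.77] sd [0.3  0.36 0.68] M [ 0.005 -0.01  -0.001] sdM [0.023 0.05  0.041] w 0.1423576032535664
[ 3.11655117e+00 -3.89560003e-01  2.87140805e-03]
```

View pics/w5.png

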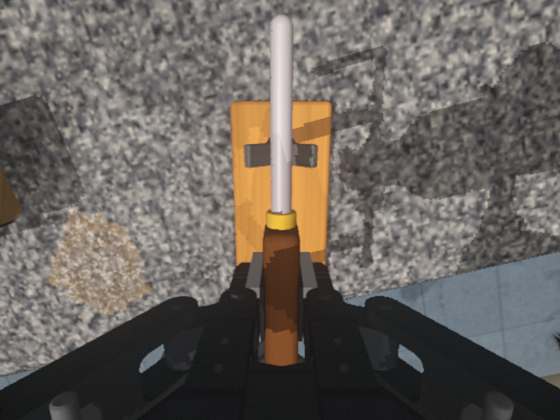

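The rod is centred over the front notch (notch columns 246–318, rod at 282). I'll lower it gently.

Request:
{"method": "drive_tool", "body": {"deltas": [{"hand": 0, "offset": [0, 0, -0.8], "angular": [0, 0, 0]}, {"hand": 0, "offset": [0, 0, -1.4], "angular": [0, 0, 0]}, {"hand": 0, "offset": [0, 0, -1.8], "angular": [0, 0, 0]}, {"hand": 0, "offset": [0, 0, -2.1], "angular": [0, 0, 0]}, {"hand": 0, "offset": [0, 0, -2.3], "angular": [0, 0, 0]}, {"hand": 0, "offset": [0, 0, -2.3], "angular": [0, 0, 0]}, {"hand": 0, "offset": [0, 0, -2.3], "angular": [0, 0, 0]}]}}

```text
time: 18.15
tool_pos: [0.4392, -0.2276, 0.1174]
tcp_rot: [3.117, -0.39, 0.0]
wrist_force: [-0.1, 0.2, -1.6]
width: 0.144
```

```bash
python3 -c "
from h import *
avg(4)"
```

```text
t 18.35 pos [ 0.4392 -0.2276  0.1175] F [-0.01  0.12 -1.33] sd [0.33 0.67 0.7 ] M [-0.002 -0.     0.018] sdM [0.021 0.038 0.033] w 0.14555880463311793
```

Request:
{"method": "drive_tool", "body": {"deltas": [{"hand": 0, "offset": [0, 0, -0.05], "angular": [0, 0, 0]}, {"hand": 0, "offset": [0, 0, -0.1], "angular": [0, 0, 0]}, {"hand": 0, "offset": [0, 0, -0.1], "angular": [0, 0, 0]}, {"hand": 0.25, "offset": [0, 0, -0.1], "angular": [0, 0, 0]}, {"hand": 0.4, "offset": [0, 0, -0.1], "angular": [0, 0, 0]}, {"hand": 0.7, "offset": [0, 0, -0.1], "angular": [0, 0, 0]}, {"hand": 1, "offset": [0, 0, -0.1], "angular": [0, 0, 0]}, {"hand": 1, "offset": [0, 0, -0.1], "angular": [0, 0, 0]}], "force": 30}}

```text
time: 19.35
tool_pos: [0.439, -0.2275, 0.1163]
tcp_rot: [3.117, -0.39, -0.0]
wrist_force: [0.5, -0.1, 0.3]
width: 0.993
```

Request:
{"method": "drive_tool", "body": {"deltas": [{"hand": 1, "offset": [0, 0, 0], "angular": [0, 0, 0]}, {"hand": 1, "offset": [0, 0, 0], "angular": [0, 0, 0]}, {"hand": 1, "offset": [0, 0, 3], "angular": [0, 0, 0]}, {"hand": 1, "offset": [0, 0, 6], "angular": [0, 0, 0]}, {"hand": 1, "offset": [0, 0, 9], "angular": [0, 0, 0]}, {"hand": 1, "offset": [0, 0, 13], "angular": [0, 0, 0]}, {"hand": 1, "offset": [0, 0, 13], "angular": [0, 0, 0]}, {"hand": 1, "offset": [0, 0, 13], "angular": [0, 0, 0]}]}}

```text
time: 20.35
tool_pos: [0.4387, -0.2274, 0.2458]
tcp_rot: [-3.117, 0.39, 0.001]
wrist_force: [-0.5, 0.2, -0.8]
width: 1.0
```

Run:
```python
from h import *
avg(2)
w=bot.read_camera("wrist")["frame"]; s=bot.read_camera("scene")["frame"]
o=np.zeros((420,800,3),np.uint8); o[:,:300]=w[:,130:430]; o[:,310:800]=cv2.resize(s[150:360,200:445],(490,420),interpolation=2)
cv2.imwrite("pics/end.png",o)
```

```text
t 20.45 pos [ 0.4382 -0.227   0.2448] F [-0.03  0.32 -0.12] sd [0.18 0.25 0.02] M [-0.025 -0.02  -0.004] sdM [0.015 0.042 0.006] w 0.9987604083425259
```

View pics/end.png

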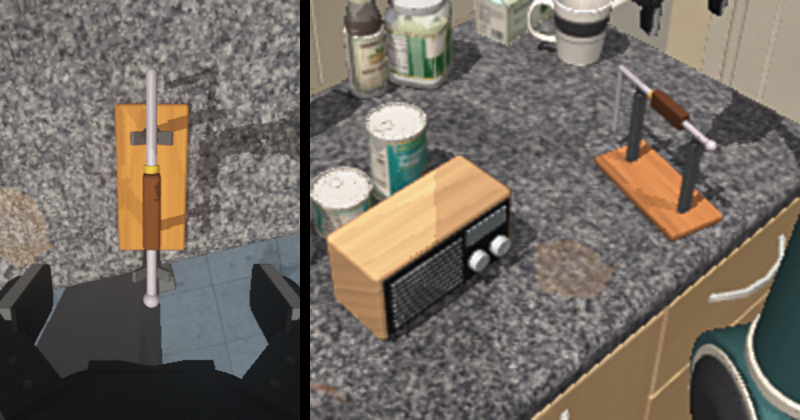

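The rod lies in both notches with its leg hanging at (618,100), and the gripper is clear. Handing in.

```bash
python3 -c "
from workcell import bot
print(bot.finish_job())"
```

```text
the job is handed in; nothing more can be done
None
```

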